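Fetch the router-bit block from the sliding-door case

TASK

Take the wooden block that holds the router bits out of the sloping sliding-door case, sliding the door in front of it aside over or behind the other one, and set it down gently, flat on its base, in the low wooden tray. Then shut the case again with each door fully home at its own end. Leave the plain wooden block in the case and do not disturb the glue bottle or the hex key set.

Things in the scene. Friction and masses are not known exactly. Their poses are not given: they have to be found in the camera images.
- case: Fixed plywood case, 360 mm wide, its floor and its two clear sliding doors sloping at 30 degrees, low side towards the robot. Origin on the bench under its middle; x towards its raised back, y to its left, z up. Its highest edges are about 250 mm above the bench. A divider 8 mm thick, 62 mm high at y = 0 parts a left (+y) and a right (-y) compartment.
- slope (a point): Middle of the case's sloping floor, 115 mm straight above case. Axes: x up the slope, y as the case's, z square out of the slope, towards the robot and up. In this frame the inside is bounded by side walls at y = +-170 mm (10 mm thick, top at z = 88 mm) and end walls with the door tracks at x = +-104 mm (16 mm thick, top at z = 89 mm).
- rear_door (a joint): Left door in the rear groove: slide in m, 0 = shut at the left end, growing to 0.137 as it slides right (-y) behind the front door. Clear panel at slope z = 72 to 76 mm, 180 mm wide: y = -10 to +170 mm when shut. About 1.5 N moves it; it stays where left. The two doors' values add up to at most 0.139, as the rear pull meets the front panel: a door pushed on then pushes the other home.
- front_door (a joint): Right door in the front groove: slide in m, 0 = shut at the right end, growing to 0.137 as it slides left (+y) in front of the rear door, until its panel meets the rear door's pull. Clear panel at slope z = 81 to 85 mm, 180 mm wide: y = -170 to +10 mm when shut. About 1.5 N moves it; it stays where left.
- rear_door_pull (a point): Grip point on the left door's wooden pull: a fin 12 mm thick (y), 110 mm long up the slope (x), standing out from the door to 15 mm beyond this point (slope z = 125 mm). With the door shut this point is at x = 0, y = +155, z = 110 mm in the slope frame. Axes as the slope's.
- front_door_pull (a point): Grip point on the right door's wooden pull, a fin of the same form; with the door shut it is at x = 0, y = -155, z = 110 mm in the slope frame. Axes as the slope's.
- bit_block_mid (a point): Centre of the wood of the router-bit block, 16 mm above its base: 44 (x) x 100 (y) x 32 (z) mm, loose, about 0.4 kg, five bits in a row along y on top, up to 66 mm above its base. Axes are its own, z along the bits. It lies on the sloping floor near slope x = 0, y = +100 or -100 mm, against two stops 10 mm high at x = -23 to -34 mm; between the stops 62 mm are free.
- plain_block_mid (a point): Centre of the plain hardwood offcut, 45 x 105 x 24 mm, loose, lying likewise in the case's other compartment. It stays there.
- tray: Fixed low wooden tray, outside 120 (x) x 150 (y) mm, rim 18 mm high, walls 5 mm, floor 5 mm thick. Origin: centre of its underside, on the bench; z up.
- glue_bottle_mid (a point): White glue bottle standing on the bench, 63 mm across, 199 mm tall; this point is 100 mm up. To be left alone.
- hex_keys_mid (a point): Folding hex key set lying on the bench, 28 x 92 x 18 mm; this point is 9 mm up. To be left alone.

How it is judged (in metres and radians):
On the way, in this order (a step that is already met when the one before it is completed fails the run):
1. the door in front of the router-bit block is slid aside, at least 100 mm open, with the block still in the case (distance between bit_block_mid and case below 0.2 m and ((y of bit_block_mid in the frame of case above 0 m and value of joint rear_door above 0.1 m) or (y of bit_block_mid in the frame of case below 0 m and value of joint front_door above 0.1 m))), for 0.2 s.
2. the router-bit block stands flat in the tray (x of bit_block_mid in the frame of tray between -0.034 and 0.034 m and y of bit_block_mid in the frame of tray between -0.05 and 0.05 m and height (world z) of bit_block_mid below 0.027 m and angle between bit_block_mid's own z axis and vertical below 0.1 rad), for 0.2 s.
At the end, for the whole second after the job is handed in: The router-bit block rests flat on its base on the tray's floor, wholly inside the rim (centre within 34 mm in x and 50 mm in y of the tray's middle), bits up and at rest; both doors are shut to within 10 mm; the plain block is in the case (all of step 2 and linear speed of bit_block below 0.02 m/s and value of joint each of rear_door, front_door below 0.01 m and distance between plain_block_mid and case below 0.2 m); the robot touches nothing.
It fails at once if the plain block is moved more than 30 mm in the case (distance of plain_block_mid from where it was at the start of the episode above 0.03 m).
It fails at once if the glue bottle is moved more than 30 mm or tipped (distance of glue_bottle_mid from where it was at the start of the episode above 0.03 m or angle between glue_bottle_mid's own z axis and vertical above 0.3 rad).
It fails at once if the hex key set is moved more than 30 mm (distance of hex_keys_mid from where it was at the start of the episode above 0.03 m).
It fails at once if the router-bit block is dropped or slammed into the tray (faster than 0.6 m/s close above its floor) (horizontal distance between bit_block_mid and tray below 0.07 m and height (world z) of bit_block_mid below 0.05 m and linear speed of bit_block above 0.6 m/s).
It also fails if it takes over 67 s, if anything falls off the work surface, if the arm or the gripper's body presses on something with over 40 N, if the wrist force passes 120 N, or if a joint passes its speed limit or range.

ROBOT

A 6-joint arm with a two-finger parallel gripper is mounted at the origin on a cart in front of the work surface, level with it; the furniture and walls round the work are solid. World frame = base frame: x ahead of the robot, y to its left, z up, the work surface at z = 0. Lengths are in mm, angles in rad, forces in N, time in s.
With the tool pointing down it reaches from about 275 to 825 mm from the base axis. Payload 4.9 kg.
Tool frame: the origin (TCP) lies at the very end of the fingers, on their centre line; the grasp point (between the pads) lies 19 mm behind it; z points along the fingers, y is the direction in which the jaws open and shut (so a half turn about z gives the same grasp; the last joint's range is limited). The gripper opens to 85 mm and grips with 20 to 120 N. Pads are 22 mm wide; open, the fingers measure 114 mm over their backs; the gripper's body (76 mm by 85 mm) begins 54 mm behind the grasp point. The pads swing forward as they close: fully open they stand 13 mm farther back than shut.
Start: joints at [1.122, 0.326, -0.193, 1.052, 0, 1.437], TCP at [170.289, 522.992, 231.281] pointing down, gripper open.
Joint ranges: [-2.65, 2.65], [-0.97, 1.79], [-1.3, 1.35], [-1.93, 2.1], [-1.47, 1.37], [-3.14, 3.14]. Speed limits (rad/s): [2.57, 2.57, 3.14, 3.14, 3.14, 3.14].

INTERFACE

Orientations are given as a rotation vector (axis times angle).
In Python, from workcell import observe, read_camera, camera_model, finish_job, trace gives the robot as it stands.
- The arm moves only by the shell command python3 -m creep 'ROWS' [FORCE]. ROWS is JSON, one flat list of numbers, 7 for each row, row after row: the opening, from 0 (shut) to 1 (fully open), then the shift along the tool's x, y, z in m, then the turn, a rotation vector about the tool's x, y, z in degrees. In form: [grip, tx, ty, tz, wx, wy, wz, grip, tx, ty, tz, wx, wy, wz, ...]. A call has 1 to 12 rows; each row is the pose to reach, as a shift and turn from the pose measured when the call began, along the tool's axes at that moment; what a row does not reach only later rows make up. A row lasts 1/10 s, in which the tool goes at most 50 mm and 8.59 degrees, less where a joint would pass 70% of its speed; a pose out of reach is approached as far as the arm can. A call with a gripper value outside its range is refused whole. The fingers move at their own pace and stop on an object; FORCE is the grip in N (left out, the last holds). Time passes only in rows, so rows that repeat a pose let the fingers close. It gives the time, the measured TCP pose, the force and the opening at its end, in the units of the state.
- observe(): the state, without advancing time (a new reading comes with each control period).
- read_camera(name): name is "scene" or "top" or "wrist"; returns the picture (400x640x3 uint8, blue, green, red); there is no depth.
- camera_model(name): a dict with "fovy" (degrees; the focal length in pixels is half the picture's height over the tangent of half this angle, whatever the lens; pixels are square), "cx", "cy" (the principal point, pixels), "eye" and "orientation" of the camera in the world. Camera axes: x right, y up, looking along -z (the intrinsics and any distortion apply to the point x, -y, -z); pixel columns grow to the right and rows downward; lengths in mm; the calibration is good to about 2 mm. The wrist camera is an equidistant fisheye: a pixel r from the principal point sees the ray r / f radians off the axis. A picture is of the moment at which its call begins: read the wrist's pose just before it. camera_model takes no time and is no camera call; for the wrist camera it gives the pose at the moment of the call.
- finish_job(): hands the job in, once; it reports no verdict.
Trained networks look in the newest picture that a camera, given by its name, has taken for a name from the list of things; names that differ only in an ending like _2 or _b are one class to them, and where a whole thing is asked for, a point or a joint stands for the part that bears it (a point fixed in the world has none). Each returns a list of dicts, best first, with "conf" (0 to 1); they miss things now and then, are a little off and sometimes report something else, mostly with a low value. They report only what shows in the picture. A call takes as long as a camera call.
- trace(camera, thing): "mask" (400x640 bool, what is visible of it) and "box" ([left, top, width, height] in pixels, round what is visible of it).
The state is a dict: "time": time; "q": joint angles; "dq": joint speeds; "joint_efforts": joint torques, N m; "position": TCP position; "tool_rot": TCP orientation; "wrist_force": force on the tool from outside, world axes, zero at the start; "ft_torque": the same for the moment, N m; "opening": finger opening in mm.
Only numpy, scipy, OpenCV 4.12 (cv2) and the standard library are available. Lean on these libraries where they do the work, as an engineer would, in place of code of your own. Each camera call takes 0.05 s, during which the arm holds its last target.

## Working session

There is one attempt and no reset: what is moved stays moved. The work goes in short steps, Python scripts to look and compute and a shell command to move; the robot and the scene stay as the last step left them, time stands still between calls to the robot, and variables do not carry over. Pictures are saved under pics/ and viewed, and the job is handed in when it is done.

```bash
mkdir -p pics; ls; python3 - <<'E'
from workcell import *
import cv2,json
s=observe(); print(s)
for n in ["scene","top","wrist"]:
    print(n,camera_model(n))
    im=read_camera(n); cv2.imwrite(f"pics/{n}0.png",im)
E
```

```text
pics
{'time': 0.0, 'q': array([ 1.12180557e+00,  3.26974859e-01, -1.93618517e-01,  1.05198720e+00,
       -1.41932315e-05,  1.43660300e+00]), 'dq': array([-1.70081618e-04,  1.02422591e-04,  5.51233240e-05, -1.32289398e-03,
        1.50562145e-03, -1.55390564e-04]), 'joint_efforts': array([ 7.17304993e-04, -4.43399513e+01,  2.62439615e+01,  1.53878523e-02,
       -5.96134691e-05, -6.28934259e-06]), 'position': array([170.02083614, 522.43198227, 230.47182171]), 'tool_rot': array([-4.92364956e-01, -3.10226316e+00,  2.69037014e-03]), 'wrist_force': array([-0.22323677,  0.73834524, -0.41648261]), 'ft_torque': array([-0.06220774, -0.02027078, -0.05705265]), 'opening': 85.37597868775653}
scene {'fovy': 43.91575388756368, 'cx': 314.0000062037205, 'cy': 204.3731749636487, 'eye': array([-290.9571953 , -681.21514554,  785.5730603 ]), 'orientation': array([ 0.92652641, -0.44889897, -0.83272267])}
top {'fovy': 56.470074704019886, 'cx': 321.0234446037624, 'cy': 196.03449507419768, 'eye': array([ 316.40002902,  -39.65325966, 1241.1588517 ]), 'orientation': array([ 0.12111775, -0.15548555, -1.5845235 ])}
wrist {'fovy': 65.70646984690485, 'cx': 318.44023276164603, 'cy': 199.88645541518102, 'eye': array([ 99.13135958, 545.99033861, 372.64795302]), 'orientation': array([-0.25701838, -0.18325038,  1.24605846])}
```

View pics/scene0.png

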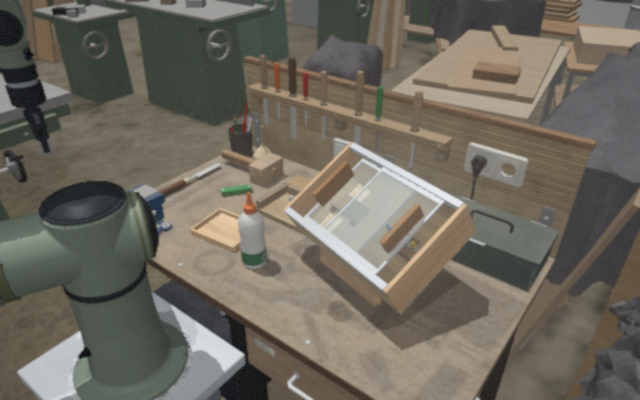

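View pics/top0.png

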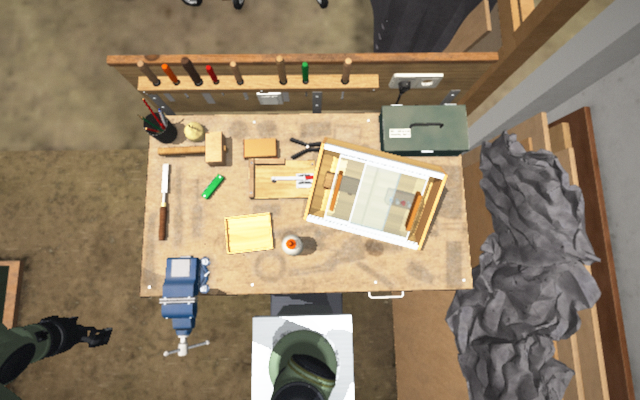

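View pics/wrist0.png

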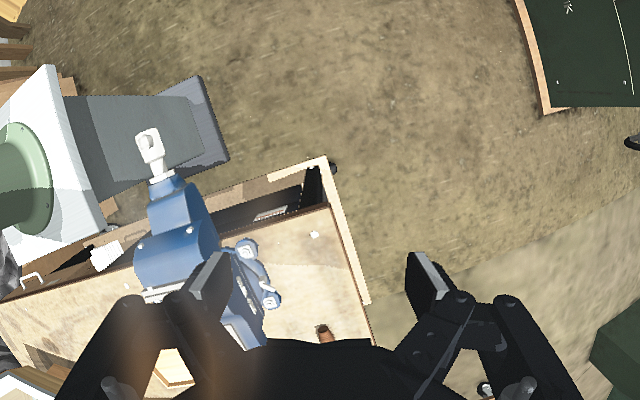

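```bash
cat > h.py <<'E'
from workcell import *
import cv2,numpy as np
from scipy.spatial.transform import Rotation as R
def P(cam):
    m=camera_model(cam) if isinstance(cam,str) else cam
    f=200/np.tan(np.radians(m['fovy'])/2)
    return m,f,R.from_rotvec(m['orientation']).as_matrix()
def proj(cam,X):
    m,f,Rm=P(cam); c=(np.atleast_2d(X)-m['eye'])@Rm
    c=c*[1,-1,-1]
    if cam=='wrist' or m.get('fish'):
        th=np.arctan2(np.hypot(c[:,0],c[:,1]),c[:,2]); r=f*th/np.maximum(np.hypot(c[:,0],c[:,1]),1e-9)
        return np.c_[m['cx']+c[:,0]*r,m['cy']+c[:,1]*r]
    return np.c_[m['cx']+f*c[:,0]/c[:,2],m['cy']+f*c[:,1]/c[:,2]]
def ray(cam,uv):
    m,f,Rm=P(cam); d=(np.atleast_2d(uv)-[m['cx'],m['cy']])/f
    if cam=='wrist':
        th=np.linalg.norm(d,axis=1)[:,None]; d=np.c_[d/th*np.sin(th),np.cos(th)]
    else: d=np.c_[d,np.ones(len(d))]
    return m['eye'],(d*[1,-1,-1])@Rm.T
def atz(cam,uv,z):
    o,d=ray(cam,uv); return o+d*((z-o[2])/d[:,2])[:,None]
# case frame: slope->world
Rs=R.from_euler('y',-30,degrees=True).as_matrix()
def s2w(cx,cy,yaw,p):
    Rz=R.from_euler('z',yaw).as_matrix()
    return (np.atleast_2d(p)@Rs.T+[0,0,115])@Rz.T+[cx,cy,0]
E
python3 - <<'E'
from h import *
t=cv2.imread('pics/top0.png'); cv2.imwrite('pics/topz.png',cv2.resize(t[120:270,200:460],(780,450),interpolation=cv2.INTER_CUBIC))
t=cv2.imread('pics/scene0.png'); cv2.imwrite('pics/scz.png',cv2.resize(t[130:320,180:490],(800,490),interpolation=cv2.INTER_CUBIC))
for cam in ['top','scene']:
    read_camera(cam)
    for th in ['case','tray','bit_block_mid','plain_block_mid','glue_bottle_mid','hex_keys_mid','rear_door_pull','front_door_pull']:
        for r in trace(cam,th)[:2]:
            ys,xs=np.nonzero(r['mask']); print(cam,th,round(r['conf'],2),r['box'],xs.mean().round(1),ys.mean().round(1),len(xs))
            np.save(f'm_{cam}_{th}.npy',r['mask']) if r is not None else 0
            break
print(observe()['time'])
E
```

```text
top case 0.96 [305.8, 136.7, 138.3, 109.4] 374.9 193.6 10668
top tray 0.96 [225.2, 211.7, 47.8, 42.2] 248.8 233.2 1708
top plain_block_mid 0.26 [304.6, 138.3, 141.0, 109.8] 374.6 193.8 10810
top glue_bottle_mid 0.93 [283.8, 238.6, 19.6, 18.3] 292.3 245.0 356
top hex_keys_mid 0.63 [202.9, 174.1, 20.8, 26.0] 212.4 186.7 256
top rear_door_pull 0.61 [326.4, 155.4, 38.4, 68.3] 344.6 189.1 1643
top front_door_pull 0.64 [350.6, 161.6, 76.0, 83.8] 387.3 201.1 4433
scene case 0.75 [281.6, 145.5, 192.7, 166.2] 379.4 225.3 18415
scene tray 0.66 [192.5, 210.2, 49.1, 43.6] 219.4 229.7 1362
scene bit_block_mid 0.55 [398.7, 238.1, 24.2, 22.1] 409.9 249.1 313
scene glue_bottle_mid 0.96 [236.5, 192.9, 29.8, 73.9] 251.9 235.9 1545
scene hex_keys_mid 0.76 [220.4, 180.9, 34.2, 15.9] 236.0 189.8 268
scene rear_door_pull 0.92 [302.9, 159.9, 80.4, 73.5] 339.8 190.7 2444
scene front_door_pull 0.97 [319.3, 167.4, 127.8, 106.6] 381.8 218.6 6631
1.05
```

View pics/topz.png

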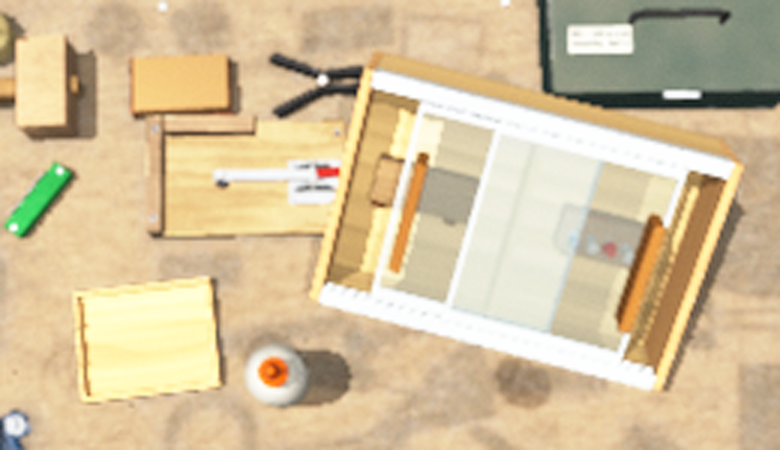

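View pics/scz.png

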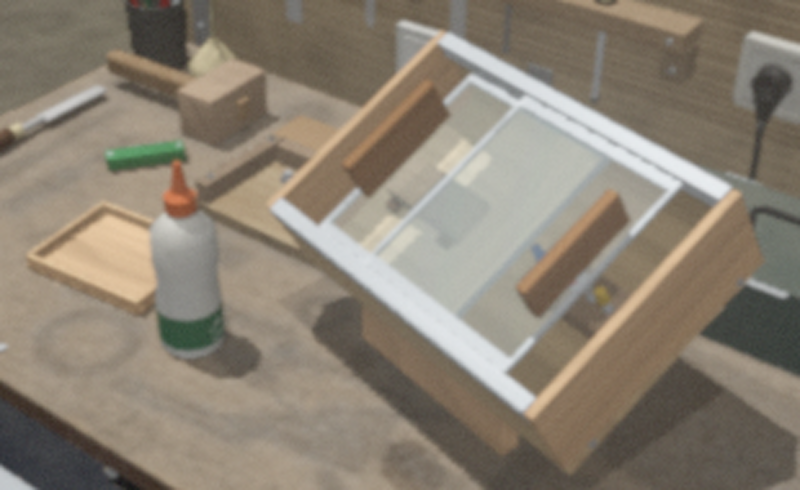

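```bash
python3 - <<'E'
from h import *
from scipy.optimize import least_squares
S=np.array([[120,180,89],[-120,180,89],[-120,-180,89],[120,-180,89]],float)
t=np.array([[371,68],[318,297],[661,389],[739,163]])/3+[200,120]
s=np.array([[443,33],[273,203],[530,412],[740,193]])/2.5806+[180,130]
f=lambda p:np.r_[(proj('top',s2w(p[0],p[1],p[2],S))-t).ravel(),(proj('scene',s2w(p[0],p[1],p[2],S))-s).ravel()]
r=least_squares(f,[600,-150,-.25]);print(r.x,np.degrees(r.x[2]));print(r.fun.reshape(2,4,2).round(1))
p=r.x
# pulls overlay for door values
for cam,z,o,png in [('top',3,(200,120),'pics/topz.png'),('scene',2.5806,(180,130),'pics/scz.png')]:
    im=cv2.imread(png)
    for y in [155,-155,130,-130,120,-120]:
        q=(proj(cam,s2w(*p,[[-55,y,125],[55,y,125]]))-o)*z
        cv2.line(im,*[tuple(int(v) for v in a) for a in q],(0,0,255) if abs(y)==155 else (255,0,0) if abs(y)==130 else (0,255,0),1)
    b=np.array([[i*22,-100+j*50,32] for i,j in [(-1,-1),(1,-1),(1,1),(-1,1)]])
    q=((proj(cam,s2w(*p,b))-o)*z).astype(int); cv2.polylines(im,[q],True,(255,0,255),1)
    q=((proj(cam,s2w(*p,S))-o)*z).astype(int); cv2.polylines(im,[q],True,(255,255,0),1)
    cv2.imwrite(f'pics/ov_{cam}.png',im)
# tray, glue, hex
for th,z in [('tray',18),('hex_keys_mid',18),('glue_bottle_mid',199)]:
    m=np.load(f'm_top_{th}.npy'); c,(w,h),a=cv2.minAreaRect(np.argwhere(m)[:,::-1].astype(np.float32))
    box=cv2.boxPoints((c,(w,h),a)); W=atz('top',box,z); print(th,W.round(0).tolist(),W.mean(0).round(1))
m=np.load('m_scene_glue_bottle_mid.npy'); ys,xs=np.nonzero(m); print(atz('scene',[[xs[ys>=ys.max()-3].mean(),ys.max()]],0))
E
```

```text
[ 5.38299602e+02 -2.25248084e+02 -2.82331642e-01] -16.176411514499556
[[[-1.6 -1.3]
  [-2.9 -0.5]
  [-0.1  0.4]
  [ 2.3  0.5]]

 [[ 0.4 -2.3]
  [-2.6 -0.3]
  [ 0.9  2.6]
  [ 1.7 -0.6]]]
tray [[470.0, 252.0, 18.0], [481.0, 99.0, 18.0], [359.0, 88.0, 18.0], [348.0, 238.0, 18.0]] [414.5 169.2  18. ]
hex_keys_mid [[547.0, 333.0, 18.0], [619.0, 279.0, 18.0], [597.0, 252.0, 18.0], [525.0, 306.0, 18.0]] [571.9 292.4  18. ]
glue_bottle_mid [[393.0, 47.0, 199.0], [392.0, -9.0, 199.0], [337.0, -8.0, 199.0], [338.0, 47.0, 199.0]] [364.8  18.9 199. ]
[[3.50309829e+02 9.35800772e+00 1.13686838e-13]]
```

View pics/ov_top.png

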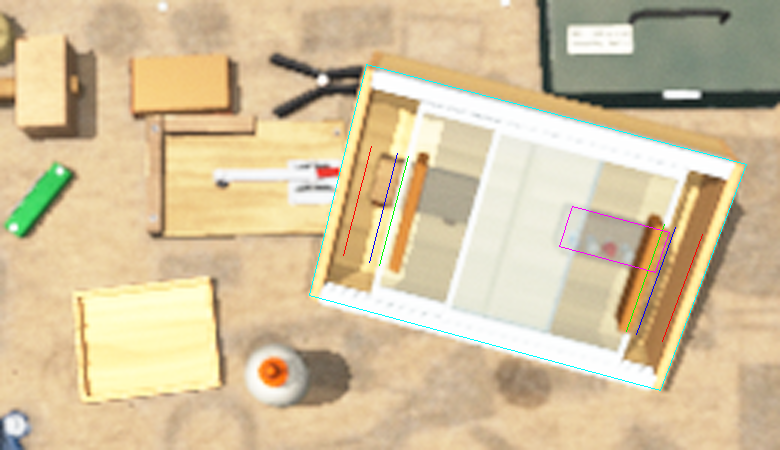

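View pics/ov_scene.png

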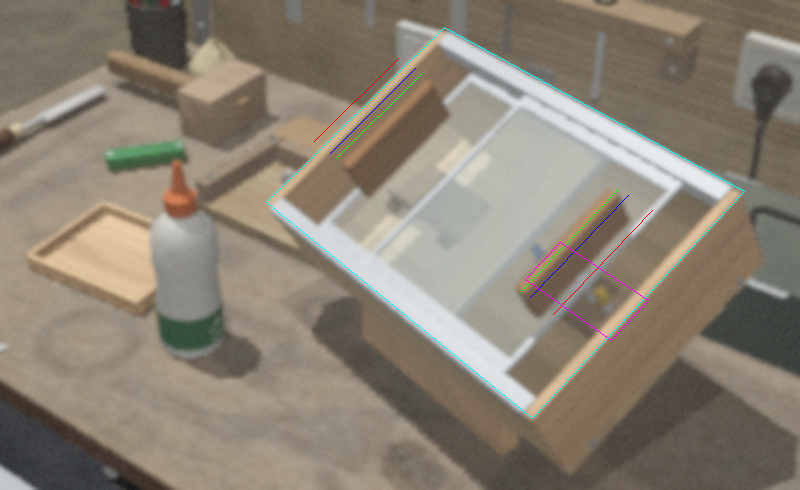

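```bash
python3 - <<'E'
from h import *
t=cv2.imread('pics/top0.png')
a=cv2.resize(t[130:250,300:380],(400,600),interpolation=cv2.INTER_NEAREST);b=cv2.resize(t[130:250,370:450],(400,600),interpolation=cv2.INTER_NEAREST)
cv2.imwrite('pics/tz2.png',np.hstack([a,b]))
E
```

```text
(no output)
```

View pics/tz2.png

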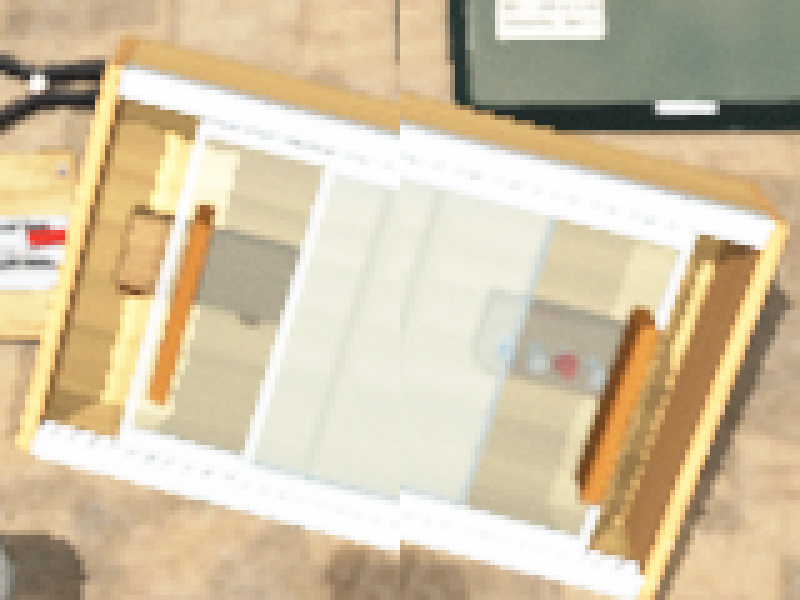

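```bash
python3 - <<'E'
from h import *
from scipy.optimize import least_squares
s0=cv2.imread('pics/scene0.png')
cv2.imwrite('pics/sz2.png',cv2.resize(s0[140:300,280:480],(800,640)[:2] if 0 else (750,600),interpolation=cv2.INTER_NEAREST))
S=np.array([[120,180,89],[-120,180,89],[-120,-180,89],[120,-180,89]],float)
t=np.array([[104,66],[20,445],[655+-50,600],[788-50,225]])/5+[300,130]
f=lambda p:np.r_[(proj('top',s2w(p[0],p[1],p[2],S))-t).ravel()]
r=least_squares(f,[600,-150,-.25]);print(r.x,np.degrees(r.x[2]));print(r.fun.reshape(-1,4,2).round(1))
p=r.x
q=proj('scene',s2w(*p,S)); print((q-[280,140])*3.75)
E
```

```text
[ 5.36586067e+02 -2.24210728e+02 -2.69500084e-01] -15.44121740892509
[[[ 0.4 -0.5]
  [-0.8  0.9]
  [-0.3  0. ]
  [ 0.6 -0.4]]]
[[264.03836123   2.76732438]
 [  7.69660553 259.6043099 ]
 [400.88605643 572.29300601]
 [705.16304648 239.57463163]]
```

View pics/sz2.png

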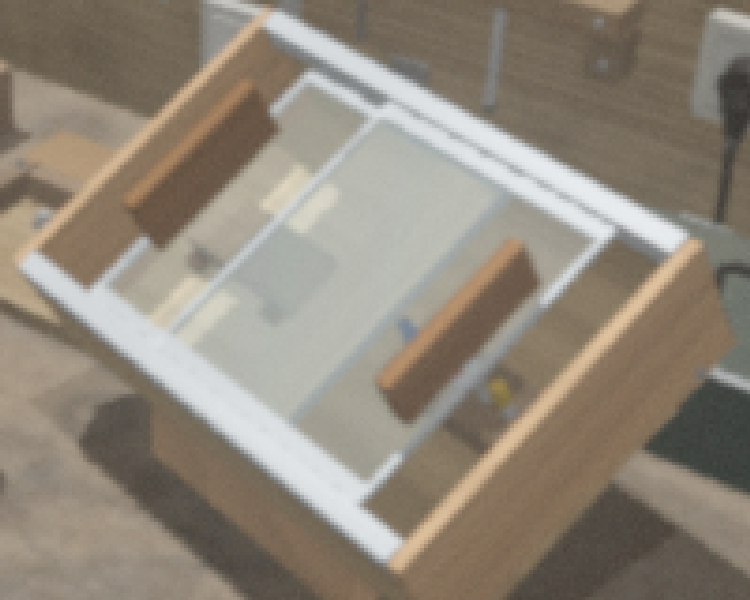

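```bash
python3 - <<'E'
from h import *
from scipy.optimize import least_squares
S=np.array([[120,180,89],[-120,180,89],[-120,-180,89],[120,-180,89]],float)
t=np.array([[104,66],[20,445],[655+-50,600],[788-50,225]])/5+[300,130]
s=np.array([[265,10],[20,258],[395,570],[700,243]])/3.75+[280,140]
f=lambda p:np.r_[(proj('top',s2w(p[0],p[1],p[2],S))-t).ravel(),(proj('scene',s2w(p[0],p[1],p[2],S))-s).ravel()]
r=least_squares(f,[600,-150,-.25]);print(r.x,np.degrees(r.x[2]));print(r.fun.reshape(-1,4,2).round(1))
# with per-camera pixel offset
g=lambda p:f(p)+np.repeat([p[3:5],p[5:7]],4,0).ravel()
r2=least_squares(lambda p:np.r_[g(p),p[3:]*.3],np.r_[r.x,0,0,0,0]);print(r2.x.round(3),r2.fun.round(1))
p=r.x; np.save('case.npy',p)
# pull tops: top image ends of fin top line (z=125), pixel of top-centre
# front fin top in top img zoom2: (650,325)->(590,495); rear: (207,210)->(157,400)
def hit(cam,uv,z):
    o,d=ray(cam,uv); Rz=R.from_euler('z',p[2]).as_matrix()@Rs
    n=Rz[:,2]; c=s2w(*p,[[0,0,z]])[0]
    X=o+d*(((c-o)@n)/(d@n))[:,None]; return (X-s2w(*p,[[0,0,0]])[0])@Rz
print('front',hit('top',np.array([[647,322],[592,500]])/5+[290,130],125))
print('rear',hit('top',np.array([[205,210],[158,402]])/5+[300,130],125))
print('frontS',hit('scene',np.array([[516,243],[383,382]])/3.75+[280,140],125))
print('rearS',hit('scene',np.array([[248,85],[130,207]])/3.75+[280,140],125))
# bit block top corners seen (z=32): left-upper(488,290) left-lower (475,365), right-lower(590,390) 
print('bit',hit('top',np.array([[488,290],[475,365],[600,392],[512,302]])/5+[290,130],32))
print('plain',hit('top',np.array([[208,228],[300,248],[285,325],[120,290],[135,207]])/5+[300,130],24))
E
```

```text
[ 5.36634380e+02 -2.24531025e+02 -2.78249242e-01] -15.942507193218658
[[[ 0.8 -1. ]
  [-1.   0.3]
  [-0.7  0.4]
  [ 0.8  0.1]]

 [[ 0.5 -2. ]
  [-2.9  0. ]
  [ 0.6  0.6]
  [ 1.2 -0.5]]]
[ 5.43147e+02 -2.15509e+02 -2.77000e-01  3.16200e+00  2.17300e+00
  2.02800e+00  3.14500e+00] [ 0.6 -1.  -0.8  0.5 -0.6  0.4  0.5 -0.1  0.9 -0.7 -2.   0.8  0.6 -0.1
  0.4 -0.3  0.9  0.7  0.6  0.9]
front [[  56.2454355  -114.08336159  125.        ]
 [ -52.46383384 -118.1456626   125.        ]]
rear [[ 61.40419805 107.25230364 125.        ]
 [-54.53692358 104.88392393 125.        ]]
frontS [[  51.46018124 -119.06422849  125.        ]
 [ -52.32961586 -118.62211136  125.        ]]
rearS [[ 50.31250037 103.56144916 125.        ]
 [-55.1624764  101.12220098 125.        ]]
bit [[  24.01243295  -40.36415583   32.        ]
 [ -23.72533253  -46.61576291   32.        ]
 [ -20.11436425 -123.30080488   32.        ]
 [  20.57903077  -56.1631363    32.        ]]
plain [[ 22.77488081 101.67010728  24.        ]
 [ 25.24519043  45.08581605  24.        ]
 [-24.41189507  40.87196761  24.        ]
 [-29.64549921 143.90404374  24.        ]
 [ 23.92167949 147.49508487  24.        ]]
```

```bash
cat >> h.py <<'E'
import os
if os.path.exists('case.npy'):
    cp=np.load('case.npy'); Rsl=R.from_euler('z',cp[2]).as_matrix()@Rs; O=s2w(*cp,[[0,0,0]])[0]
def ori(zdir,ydir):
    z=np.array(zdir,float);z/=np.linalg.norm(z);y=np.array(ydir,float);y-=z*(y@z);y/=np.linalg.norm(y)
    return np.c_[np.cross(y,z),y,z]
def slope_ori(sgn=1): return ori(-Rsl[:,2],sgn*Rsl[:,0])
def S(p): return O+Rsl@np.array(p,float)
def rel(pos,Rt,s=None):
    s=s or observe(); R0=R.from_rotvec(s['tool_rot']).as_matrix()
    return (R0.T@(np.array(pos)-s['position'])/1000).round(4),np.degrees(R.from_matrix(R0.T@Rt).as_rotvec()).round(2)
def where():
    s=observe(); R0=R.from_rotvec(s['tool_rot']).as_matrix()
    print('t',s['time'],'pos',s['position'].round(1),'slope',(Rsl.T@(s['position']-O)).round(1),'F',s['wrist_force'].round(1),'Fs',(Rsl.T@s['wrist_force']).round(1),'open',round(s['opening'],1),'q',s['q'].round(2))
    return s,R0
E
python3 - <<'E'
from h import *
s,R0=where(); print(R0.round(3))
m=camera_model('wrist'); print('cam in tool',R0.T@(m['eye']-s['position']))
for g in (1,-1):
    print(g,slope_ori(g).round(2).tolist(),S([0,-148,200]),rel(S([0,-148,200]),slope_ori(g)), rel(S([0,-148,100]),slope_ori(g)))
E
```

```text
t 1.05 pos [170.3 523.  231.3] slope [-424.8  618.1  379.5] F [ 0.5 -0.5  0.3] Fs [ 0.7 -0.4 -0.1] open 85.3 q [ 1.12  0.33 -0.19  1.05 -0.    1.44]
[[-0.951  0.31  -0.   ]
 [ 0.31   0.951 -0.   ]
 [ 0.    -0.    -1.   ]]
cam in tool [  74.73145917    0.16355074 -142.06868246]
1 [[0.27, 0.83, 0.48], [0.96, -0.24, -0.14], [0.0, 0.5, -0.87]] [ 399.82904806 -339.37135397  288.20508076] (array([-0.4853, -0.7489, -0.0569]), array([-23.83, -22.97,  85.72])) (array([-0.5352, -0.7471,  0.0297]), array([-23.83, -22.97,  85.72]))
-1 [[-0.27, -0.83, 0.48], [-0.96, 0.24, -0.14], [0.0, -0.5, -0.87]] [ 399.82904806 -339.37135397  288.20508076] (array([-0.4853, -0.7489, -0.0569]), array([ 23.19, -24.06, -89.78])) (array([-0.5352, -0.7471,  0.0297]), array([ 23.19, -24.06, -89.78]))
```

```bash
python3 -m creep '[0,-0.02,-0.03,-0.04,0,0,-5, 0,-0.045,-0.07,-0.07,0,0,-10, 0,-0.07,-0.11,-0.09,0,0,-15, 0,-0.1,-0.15,-0.1,0,0,-20, 0,-0.125,-0.19,-0.1,0,0,-28, 0,-0.15,-0.23,-0.1,0,0,-36, 0,-0.175,-0.27,-0.1,0,0,-44, 0,-0.2,-0.31,-0.1,0,0,-52, 0,-0.225,-0.35,-0.1,0,0,-60, 0,-0.25,-0.39,-0.1,0,0,-68, 0,-0.275,-0.43,-0.1,0,0,-75, 0,-0.3,-0.47,-0.1,0,0,-80]' 30
python3 - <<'E'
from h import *
s,R0=where(); print(rel(S([0,-148,180]),slope_ori(-1)))
E
```

```text
time: 2.25
position: [291.4, 67.5, 331.7]
tool_rot: [-1.403, 2.81, -0.001]
wrist_force: [0.6, 0.5, -0.7]
opening: 0.1
t 2.25 pos [291.4  67.5 331.7] slope [-165.4  213.4  345.7] F [ 0.6  0.5 -0.7] Fs [ 0.   0.7 -0.8] open 0.1 q [-0.02 -0.22 -0.52  1.27  0.   -0.95]
(array([ 0.2566, -0.3404,  0.0609]), array([ 29.59,  -5.46, -20.5 ]))
```

```bash
python3 -m creep '[0,0.03,-0.04,0,3,0,-2, 0,0.06,-0.08,0,6,-1,-4, 0,0.09,-0.12,0,9,-2,-6, 0,0.12,-0.16,0,12,-2,-8, 0,0.15,-0.2,0.01,15,-3,-10, 0,0.18,-0.24,0.02,18,-3,-13, 0,0.21,-0.28,0.03,22,-4,-16, 0,0.235,-0.31,0.045,26,-5,-18, 0,0.2566,-0.3404,0.061,29.6,-5.5,-20.5, 0,0.2566,-0.3404,0.061,29.6,-5.5,-20.5, 0,0.2566,-0.3404,0.061,29.6,-5.5,-20.5]'
python3 - <<'E'
from h import *
s,R0=where(); print(rel(S([0,-148,102]),slope_ori(-1)))
for n in ['scene','wrist']:
    cv2.imwrite(f'pics/{n}1.png',read_camera(n))
E
```

```text
time: 3.35
position: [408.6, -342.2, 269.8]
tool_rot: [-1.663, 2.21, -0.588]
wrist_force: [0.1, 0.5, -0.2]
opening: 0.0
t 3.35 pos [ 408.6 -342.2  269.8] slope [  -1.2 -148.3  179.5] F [ 0.1  0.5 -0.2] Fs [-0.2  0.5 -0.1] open 0.0 q [-1.04 -0.03 -0.65  0.56  0.35 -2.26]
(array([-0.0002, -0.0014,  0.0775]), array([ 0.11,  0.09, -0.16]))
```

View pics/scene1.png

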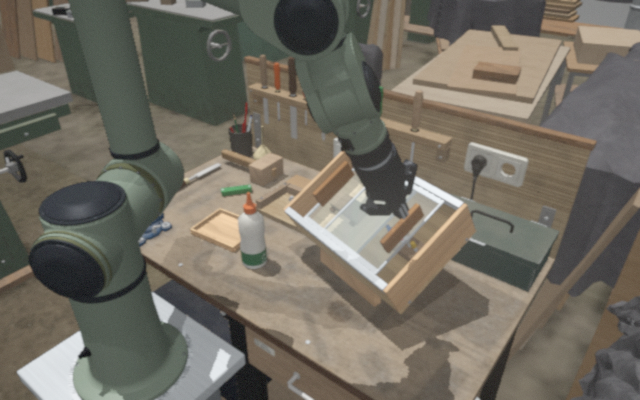

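View pics/wrist1.png

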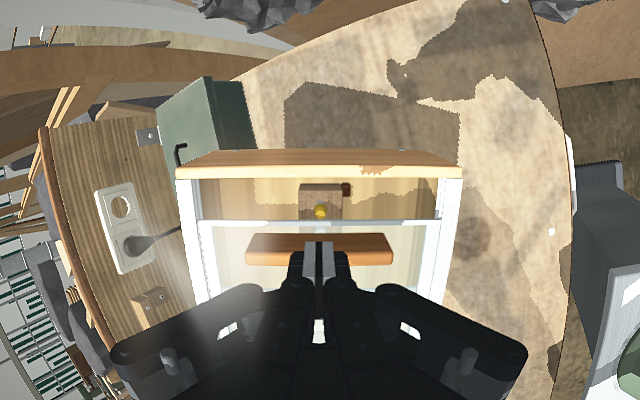

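```bash
cat > ov.py <<'E'
from h import *
def ov(cam,im,lines):
    im=im.copy()
    for L,c in lines:
        q=proj(cam,[S(p) for p in L]).round().astype(int)
        cv2.polylines(im,[q.reshape(-1,1,2)],False,c,1)
    return im
def box(x,y,z): return [[x[0],y[0],z],[x[1],y[0],z],[x[1],y[1],z],[x[0],y[1],z],[x[0],y[0],z]]
E
python3 - <<'E'
from ov import *
im=cv2.imread('pics/wrist1.png')
L=[(box((-55,55),(-124,-112),125),(0,0,255)),(box((-55,55),(-124,-112),85),(255,0,255)),(box((-120,120),(-180,180),89),(255,255,0)),(box((-104,104),(-170,170),89),(255,255,0)),(box((-22,22),(-144,-44),32),(0,255,0))]
cv2.imwrite('pics/w1o.png',ov('wrist',im,L)[120:330,140:500].repeat(2,0).repeat(2,1))
E
```

```text
(no output)
```

View pics/w1o.png

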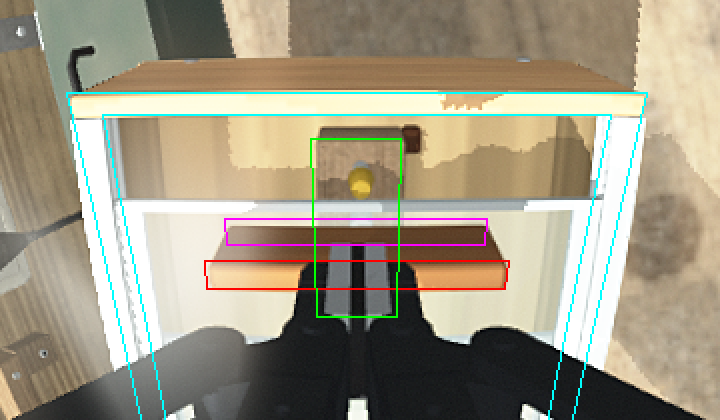

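```bash
python3 -m creep '[0,0,-0.001,0.03,0,0,0, 0,0,-0.0014,0.06,0,0,0, 0,0,-0.0014,0.0775,0,0,0, 0,0,-0.0014,0.0775,0,0,0]'
python3 - <<'E'
from h import *
s,R0=where(); print(rel(S([0,-36,102]),slope_ori(-1)))
E
```

```text
time: 3.85
position: [448.5, -350.4, 203.7]
tool_rot: [-1.669, 2.206, -0.587]
wrist_force: [-0.1, 1.1, -0.1]
opening: 0.4
t 3.85 pos [ 448.5 -350.4  203.7] slope [   0.9 -145.2  101.9] F [-0.1  1.1 -0.1] Fs [-0.4  1.   0.1] open 0.4 q [-0.97  0.1  -0.7   0.35  0.33 -2.19]
(array([-0.1092,  0.0007,  0.0003]), array([0.11, 0.22, 0.1 ]))
```

```bash
python3 -m creep '[0,-0.01,0,0,0,0,0, 0,-0.02,0,0,0,0,0, 0,-0.03,0,0,0,0,0, 0,-0.04,0,0,0,0,0, 0,-0.05,0,0,0,0,0, 0,-0.06,0,0,0,0,0, 0,-0.07,0,0,0,0,0, 0,-0.08,0,0,0,0,0, 0,-0.09,0,0,0,0,0, 0,-0.098,0,0,0,0,0, 0,-0.104,0,0,0,0,0, 0,-0.104,0,0,0,0,0]'
python3 - <<'E'
from ov import *
s,R0=where(); print(rel(S([0,-36,102]),slope_ori(-1)))
im=read_camera('wrist');cv2.imwrite('pics/w2.png',im)
L=[(box((-55,55),(-24,-12),125),(0,0,255)),(box((-120,120),(-180,180),89),(255,255,0)),(box((-22,22),(-144,-44),32),(0,255,0)),(box((-22,22),(-144,-44),0),(0,255,0))]
cv2.imwrite('pics/w2o.png',ov('wrist',im,L)[40:330,140:500].repeat(2,0).repeat(2,1))
E
```

```text
time: 5.05
position: [476.7, -248.6, 203.4]
tool_rot: [-1.67, 2.204, -0.584]
wrist_force: [0.8, -0.2, -0.7]
opening: 0.1
t 5.05 pos [ 476.7 -248.6  203.4] slope [ 1.000e-01 -3.960e+01  1.021e+02] F [ 0.8 -0.2 -0.7] Fs [ 0.4  0.1 -1. ] open 0.1 q [-0.75  0.02 -0.81  0.28  0.23 -1.99]
(array([-0.0036,  0.0001,  0.0001]), array([0.16, 0.35, 0.15]))
```

View pics/w2o.png

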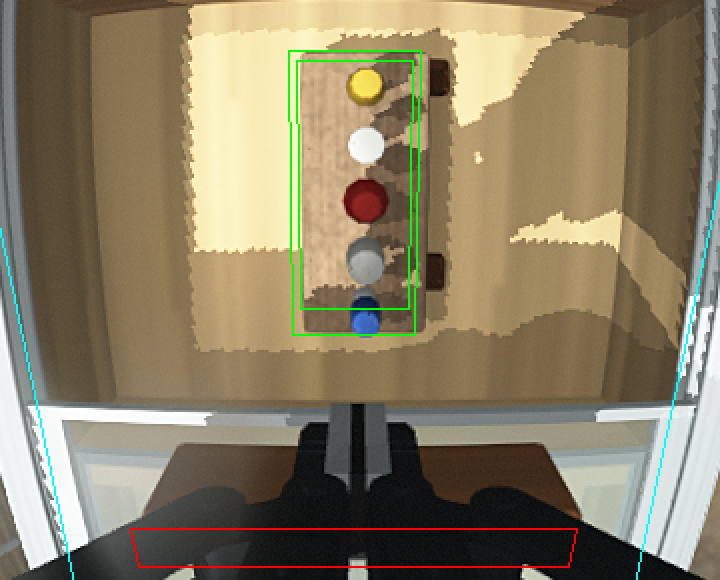

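```bash
cat >> h.py <<'E'
def hitS(cam,uv,z):
    o,d=ray(cam,uv); n=Rsl[:,2]; c=S([0,0,z]); X=o+d*(((c-o)@n)/(d@n))[:,None]; return (X-O)@Rsl
E
python3 - <<'E'
from h import *
c=lambda a:np.array(a,float)/2+[140,40]
print('block top',hitS('wrist',c([[301,54],[427,53],[425,331],[304,331]]),32).round(1).tolist())
print('stops z10',hitS('wrist',c([[430,95],[428,254],[430,60],[428,290]]),10).round(1).tolist())
print('bits',hitS('wrist',c([[366,86],[366,202],[366,322]]),62).round(1).tolist())
print('door edge',hitS('wrist',c([[200,406],[500,403]]),81).round(1).tolist())
print(rel(S([-3,-97,110]),slope_ori(-1)))
E
```

```text
block top [[17.7, -142.2, 32.0], [-24.5, -142.8, 32.0], [-25.8, -44.8, 32.0], [17.9, -44.8, 32.0]]
stops z10 [[-28.3, -129.7, 10.0], [-28.7, -68.8, 10.0], [-28.2, -143.1, 10.0], [-29.1, -54.4, 10.0]]
bits [[-3.5, -128.7, 62.0], [-3.6, -94.6, 62.0], [-3.8, -57.7, 62.0]]
door edge [[45.4, -37.5, 81.0], [-43.2, -38.6, 81.0]]
(array([ 0.0572,  0.0029, -0.0084]), array([0.2 , 0.37, 0.13]))
```

```bash
python3 -m creep '[0,0.02,0,-0.004,0,0,0, 1,0.04,0.002,-0.008,0,0,0, 1,0.0572,0.0035,-0.008,0,0,0, 1,0.0572,0.0035,-0.008,0,0,0, 1,0.0572,0.0035,-0.008,0,0,0, 1,0.0572,0.0035,-0.008,0,0,0, 1,0.0572,0.0035,-0.008,0,0,0]'
python3 - <<'E'
from ov import *
s,R0=where(); print(rel(S([-3.6,-97,35]),slope_ori(-1)))
im=read_camera('wrist');cv2.imwrite('pics/w3.png',im)
E
```

```text
time: 5.8
position: [454.3, -300.8, 207.7]
tool_rot: [-1.671, 2.203, -0.581]
wrist_force: [-0.9, 0.1, 0.9]
opening: 84.6
t 5.8 pos [ 454.3 -300.8  207.7] slope [ -4.  -96.  109.4] F [-0.9  0.1  0.9] Fs [-0.3 -0.1  1.2] open 84.6 q [-0.89  0.04 -0.76  0.33  0.29 -2.12]
(array([ 0.0016, -0.0007,  0.0744]), array([0.23, 0.44, 0.16]))
```

View pics/w3.png

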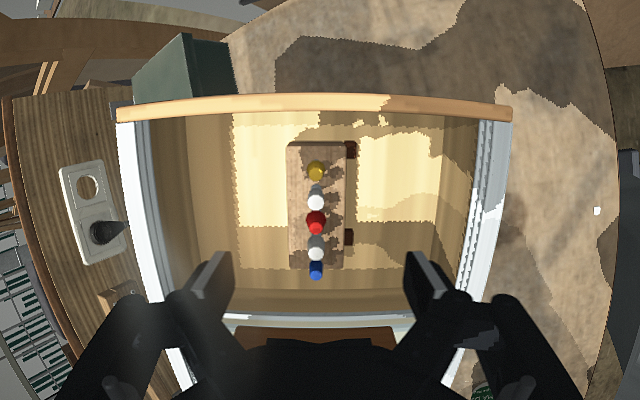

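```bash
python3 -m creep '[1,0.001,0,0.025,0,0.2,0, 1,0.0016,-0.0003,0.05,0.2,0.4,0.2, 1,0.0016,-0.0003,0.075,0.2,0.4,0.2, 1,0.0016,-0.0003,0.09,0.2,0.4,0.2, 1,0.0016,-0.0003,0.1,0.2,0.4,0.2, 1,0.0016,-0.0003,0.1,0.2,0.4,0.2]'
python3 - <<'E'
from ov import *
s,R0=where(); print(rel(S([-3.6,-97,1]),slope_ori(-1)))
im=read_camera('wrist');cv2.imwrite('pics/w4.png',im)
E
```

```text
time: 6.45
position: [502.2, -314.7, 120.0]
tool_rot: [-1.666, 2.208, -0.588]
wrist_force: [0.2, 0.1, -0.1]
opening: 85.4
t 6.45 pos [ 502.2 -314.7  120. ] slope [ -4.7 -96.1   8.5] F [ 0.2  0.1 -0.1] Fs [ 0.1  0.1 -0.2] open 85.4 q [-0.82  0.26 -0.79  0.06  0.26 -2.05]
(array([ 0.0009, -0.0011,  0.0075]), array([ 0.11,  0.11, -0.02]))
```

View pics/w4.png

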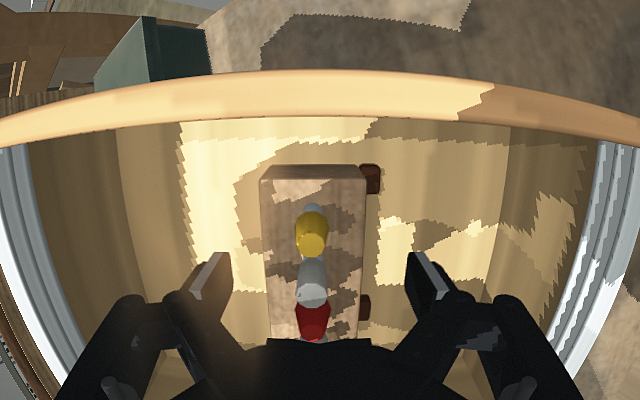

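```bash
python3 -m creep '[1,0.0009,-0.002,0.003,0,0,0, 1,0.0009,-0.002,0.006,0.1,0.1,0, 0.3,0.0009,-0.002,0.006,0.1,0.1,0, 0.3,0.0009,-0.002,0.006,0.1,0.1,0, 0.3,0.0009,-0.002,0.006,0.1,0.1,0, 0.3,0.0009,-0.002,0.006,0.1,0.1,0, 0.3,0.0009,-0.002,0.006,0.1,0.1,0, 0.3,0.0009,-0.002,0.006,0.1,0.1,0]' 60
python3 - <<'E'
from ov import *
s,R0=where(); print(rel(S([-3.6,-97,2]),slope_ori(-1)))
im=read_camera('wrist');cv2.imwrite('pics/w5.png',im)
E
```

```text
time: 7.3
position: [506.3, -317.1, 117.0]
tool_rot: [-1.665, 2.208, -0.593]
wrist_force: [-3.6, 1.5, 5.9]
opening: 43.2
t 7.3 pos [ 506.3 -317.1  117. ] slope [ -2.2 -97.4   3.6] F [-3.6  1.5  5.9] Fs [-0.4  0.5  7.1] open 43.2 q [-0.82  0.27 -0.78  0.05  0.26 -2.05]
(array([-0.0004,  0.0014,  0.0016]), array([-0.05, -0.04, -0.02]))
```

View pics/w5.png

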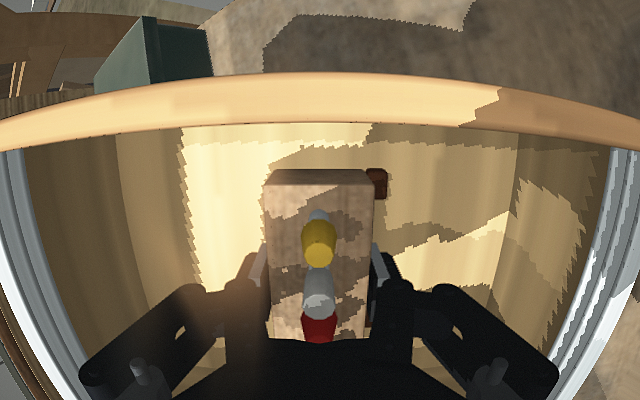

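```bash
python3 -m creep '[0.3,0,0,-0.01,0,0,0, 0.3,0,0,-0.025,0,0,0, 0.3,0,0,-0.045,0,0,0, 0.3,0,0,-0.065,0,0,0, 0.3,0,0,-0.085,0,0,0, 0.3,0,0,-0.105,0,0,0, 0.3,0,0,-0.125,0,0,0, 0.3,0,0,-0.145,0,0,0, 0.3,0,0,-0.165,0,0,0, 0.3,0,0,-0.185,0,0,0, 0.3,0,0,-0.2,0,0,0, 0.3,0,0,-0.2,0,0,0]' 60
python3 - <<'E'
from ov import *
s,R0=where()
tr=R.from_euler('z',4.1,degrees=True).as_matrix()
Rt=ori([0,0,-1],-tr[:,0])
print(rel([414.5,169.2,200],Rt)); print(Rt)
im=read_camera('wrist');cv2.imwrite('pics/w6.png',im);cv2.imwrite('pics/s6.png',read_camera('scene'))
E
```

```text
time: 8.55
position: [409.4, -289.6, 291.6]
tool_rot: [-1.664, 2.209, -0.596]
wrist_force: [-0.9, 0.2, -2.2]
opening: 42.7
t 8.55 pos [ 409.4 -289.6  291.6] slope [ -2.2 -97.5 205.2] F [-0.9  0.2 -2.2] Fs [-1.9 -0.  -1.5] open 42.7 q [-0.96 -0.14 -0.69  0.59  0.32 -2.18]
(array([-0.4425,  0.1509,  0.0174]), array([-29.77,  -5.4 , -19.64]))
[[ 0.07149744 -0.99744078  0.        ]
 [-0.99744078 -0.07149744  0.        ]
 [ 0.          0.         -1.        ]]
```

View pics/w6.png

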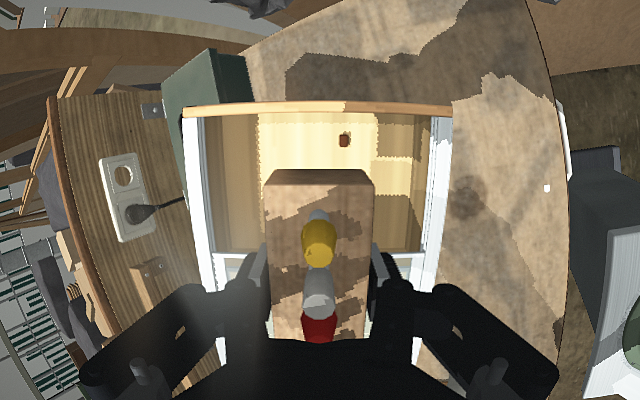

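View pics/s6.png

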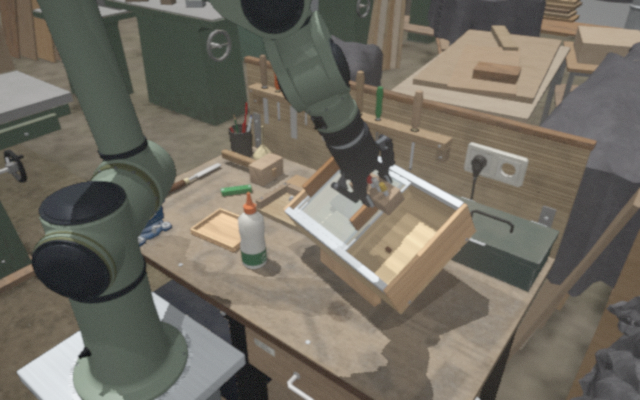

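```bash
python3 - <<'E'
from h import *
tr=R.from_euler('z',4.1,degrees=True).as_matrix()
Rt=ori([0,0,-1],-tr[:,0])
for f in ([430,-200,325],[430,-60,325],[425,60,325]): print(rel(f,Rt))
E
```

```text
(array([-0.0913, -0.0135, -0.0331]), array([-29.68,  -5.28, -19.64]))
(array([-0.2259,  0.02  , -0.0525]), array([-29.68,  -5.28, -19.64]))
(array([-0.3399,  0.0528, -0.0714]), array([-29.68,  -5.28, -19.64]))
```

```bash
python3 -m creep '[0.3,-0.02,-0.004,-0.015,-2,0,-1, 0.3,-0.045,-0.008,-0.028,-6,-1,-4, 0.3,-0.075,-0.012,-0.033,-10,-2,-7, 0.3,-0.105,-0.01,-0.035,-14,-3,-10, 0.3,-0.14,-0.002,-0.04,-18,-3,-12, 0.3,-0.175,0.008,-0.045,-22,-4,-15, 0.3,-0.21,0.016,-0.05,-26,-5,-17, 0.3,-0.245,0.026,-0.055,-29.7,-5.3,-19.6, 0.3,-0.28,0.036,-0.06,-29.7,-5.3,-19.6, 0.3,-0.31,0.044,-0.066,-29.7,-5.3,-19.6, 0.3,-0.34,0.053,-0.071,-29.7,-5.3,-19.6, 0.3,-0.34,0.053,-0.071,-29.7,-5.3,-19.6]'
python3 - <<'E'
from h import *
where()
tr=R.from_euler('z',4.1,degrees=True).as_matrix()
Rt=ori([0,0,-1],-tr[:,0])
for f in ([414.5,169.2,250],[414.5,169.2,130]): print(rel(f,Rt))
cv2.imwrite('pics/w7.png',read_camera('wrist'))
r=trace('wrist','tray')
for q in r[:2]: print(q['conf'],q['box'])
E
```

```text
time: 9.85
position: [424.5, 63.4, 323.1]
tool_rot: [-2.305, 2.135, 0.005]
wrist_force: [0.5, -0.9, -3.6]
opening: 42.9
t 9.85 pos [424.5  63.4 323.1] slope [-57.8 246.1 273.7] F [ 0.5 -0.9 -3.6] Fs [-1.2 -0.8 -3.5] open 42.9 q [-0.03  0.05 -0.3   1.22  0.   -1.67]
(array([-0.106 ,  0.0018,  0.0734]), array([0.12, 0.15, 0.28]))
(array([-0.1057,  0.0015,  0.1934]), array([0.12, 0.15, 0.28]))
```

View pics/w7.png

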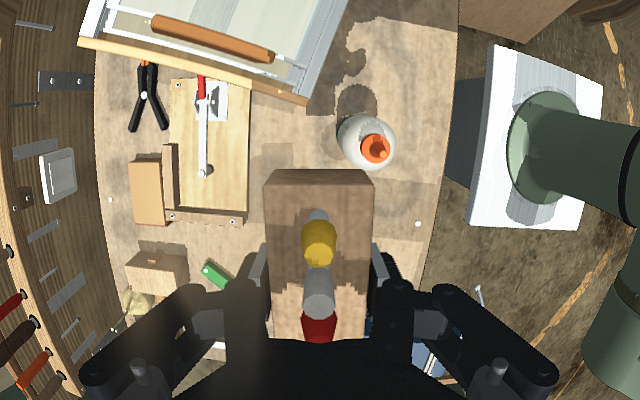

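```bash
python3 - <<'E'
from h import *
t=cv2.imread('pics/top0.png');s=cv2.imread('pics/scene0.png')
a=cv2.resize(t[205:262,218:280],(420,386),interpolation=cv2.INTER_NEAREST)
b=cv2.resize(s[203:258,185:249],(420,361),interpolation=cv2.INTER_NEAREST)
print(62/420,64/420)
b=np.vstack([b,np.zeros((25,420,3),np.uint8)])
cv2.imwrite('pics/tray.png',np.hstack([a[:,:400],b[:,:400]]))
E
```

```text
0.14761904761904762 0.1523809523809524
```

View pics/tray.png

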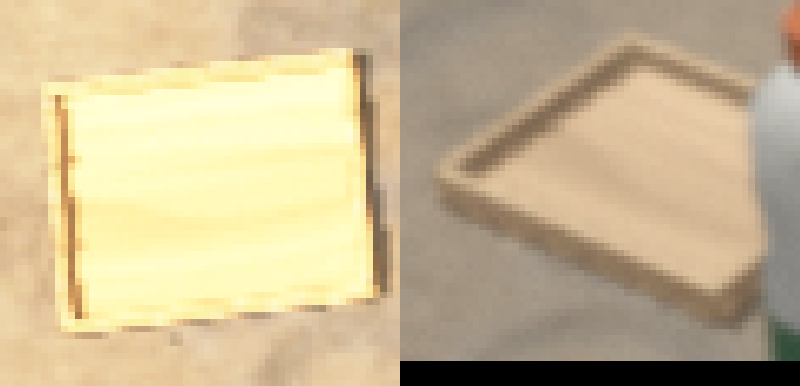

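```bash
python3 -m creep '[0.3,-0.02,0,0.01,0,0,0, 0.3,-0.05,0.001,0.035,0,0,0.1, 0.3,-0.08,0.001,0.07,0,0,0.1, 0.3,-0.1,0.0016,0.11,0,0,0.2, 0.3,-0.1058,0.0016,0.15,0.1,0.1,0.3, 0.3,-0.1058,0.0016,0.18,0.1,0.1,0.3, 0.3,-0.1058,0.0016,0.193,0.1,0.1,0.3, 0.3,-0.1058,0.0016,0.193,0.1,0.1,0.3]'
```

```text
time: 10.75
position: [413.6, 164.8, 128.0]
tool_rot: [2.29, -2.143, -0.003]
wrist_force: [-0.1, -0.0, -3.1]
opening: 43.1
```

```bash
python3 - <<'E'
from h import *
from scipy.optimize import least_squares
t=np.array([[44,85],[352,50],[381,298],[62,332]])*.1476+[218,205]
s=np.array([[228,38],[38,170],[335,300]])*.1524+[185,203]
# corners: back-left,back-right,front-right,front-left
C=np.array([[60,75,18],[60,-75,18],[-60,-75,18],[-60,75,18]],float)
W=lambda p:C@R.from_euler('z',p[2]).as_matrix().T+[p[0],p[1],0]
f=lambda p:np.r_[(proj('top',W(p))-t).ravel(),(proj('scene',W(p)[[0,3,2]])-s).ravel()]
r=least_squares(f,[414,169,.07]);print(r.x,np.degrees(r.x[2]),r.fun.reshape(-1,2).round(1).tolist())
where()
cv2.imwrite('pics/w8.png',read_camera('wrist'));cv2.imwrite('pics/s8.png',read_camera('scene')[150:300,120:320].repeat(4,0).repeat(4,1));cv2.imwrite('pics/t8.png',read_camera('top')[190:270,190:300].repeat(7,0).repeat(7,1))
np.save('tray.npy',r.x)
E
```

```text
[4.15369832e+02 1.67083599e+02 1.11856573e-01] 6.408909565986304 [[0.5, 0.0], [0.6, -0.6], [0.3, -0.9], [1.1, 0.2], [0.2, -0.6], [-0.7, 0.6], [-1.6, -1.2]]
t 10.75 pos [413.6 164.8 128. ] slope [-188.6  340.6  123.9] F [-0.1 -0.  -3.1] Fs [-1.7 -0.1 -2.7] open 43.1 q [ 0.21  0.25 -0.6   0.73 -0.   -1.42]
```

View pics/w8.png

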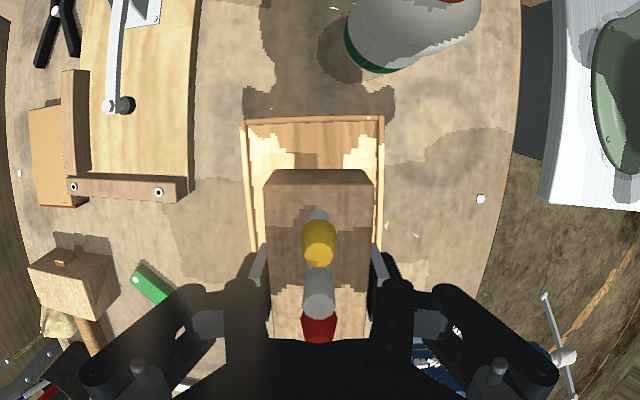

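View pics/s8.png

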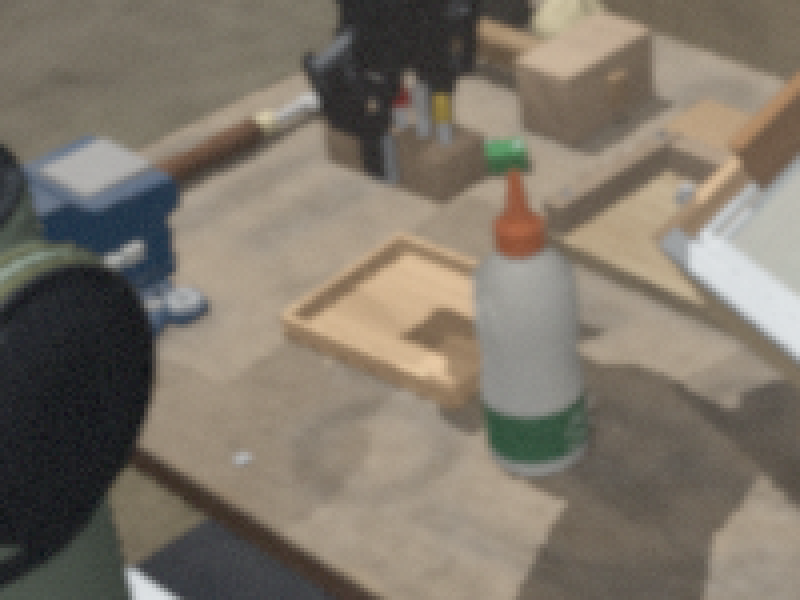

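```bash
python3 - <<'E'
from h import *
W=atz('wrist',[[241,122],[384,116]],18); print(W, np.linalg.norm(W[0]-W[1]))
p=np.load('tray.npy')
C=np.array([[60,75,18],[60,-75,18],[-60,-75,18],[-60,75,18]],float)
print((C@R.from_euler('z',p[2]).as_matrix().T+[p[0],p[1],0]).round(1))
E
```

```text
[[484.64696771 105.69051974  18.        ]
 [366.53976173  93.24819495  18.        ]] 118.76078287903755
[[466.6 248.3  18. ]
 [483.4  99.2  18. ]
 [364.1  85.9  18. ]
 [347.4 234.9  18. ]]
```

```bash
python3 - <<'E'
from h import *
tr=R.from_euler('z',6,degrees=True).as_matrix()
Rt=ori([0,0,-1],-tr[:,0])
for f in ([417,170,60],[417,170,15]): print(rel(f,Rt))
E
```

```text
(array([-0.0043, -0.0009,  0.0711]), array([-0.07, -0.08, -2.18]))
(array([-0.0044, -0.0008,  0.1161]), array([-0.07, -0.08, -2.18]))
```

```bash
python3 -m creep '[0.3,-0.003,-0.001,0.015,0,0,-1, 0.3,-0.0043,-0.0009,0.035,0,0,-2.2, 0.3,-0.0043,-0.0009,0.055,0,0,-2.2, 0.3,-0.0043,-0.0009,0.075,0,0,-2.2, 0.3,-0.0043,-0.0009,0.09,0,0,-2.2, 0.3,-0.0043,-0.0009,0.103,0,0,-2.2, 0.3,-0.0043,-0.0009,0.112,0,0,-2.2, 0.3,-0.0043,-0.0009,0.116,0,0,-2.2, 0.3,-0.0043,-0.0009,0.116,0,0,-2.2]'
python3 - <<'E'
from h import *
where(); cv2.imwrite('pics/w9.png',read_camera('wrist'))
where();tr=R.from_euler('z',6,degrees=True).as_matrix()
print(rel([417,170,8],ori([0,0,-1],-tr[:,0])))
E
```

```text
time: 11.8
position: [417.5, 169.9, 15.3]
tool_rot: [-2.334, 2.102, -0.003]
wrist_force: [-0.3, 0.1, -3.7]
opening: 43.0
t 11.8 pos [417.5 169.9  15.3] slope [-242.9  346.5   25.1] F [-0.3  0.1 -3.7] Fs [-2.2  0.  -3. ] open 43.0 q [ 0.22  0.43 -0.71  0.43 -0.   -1.45]
t 11.85 pos [417.6 170.   15.6] slope [-242.7  346.7   25.3] F [ 0.1 -0.9 -4. ] Fs [-1.7 -0.8 -3.6] open 43.2 q [ 0.22  0.43 -0.71  0.43 -0.   -1.45]
(array([-0.0001,  0.0006,  0.0076]), array([-0.12, -0.07,  0.  ]))
```

View pics/w9.png

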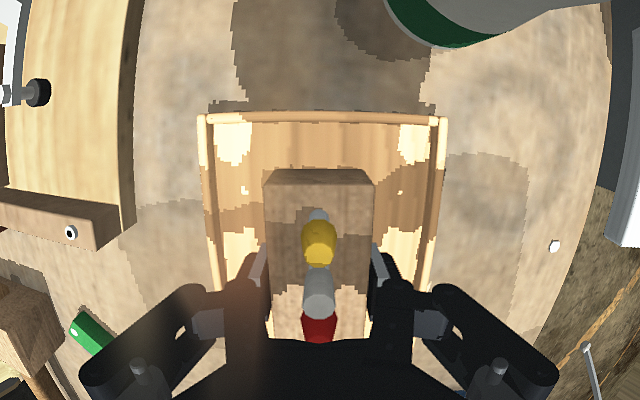

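```bash
python3 -m creep '[0.3,0,0,0.003,0,0,0, 0.3,0,0,0.005,0,0,0, 0.3,0,0,0.006,0,0,0]'
python3 -c "
from h import *
where()"
```

```text
time: 12.15
position: [417.8, 170.0, 9.7]
tool_rot: [-2.334, 2.101, -0.004]
wrist_force: [-0.4, -0.0, -2.7]
opening: 43.1
t 12.15 pos [417.8 170.    9.7] slope [-245.5  346.8   20.1] F [-0.4 -0.  -2.7] Fs [-1.7 -0.1 -2.2] open 43.1 q [ 0.22  0.44 -0.71  0.41 -0.   -1.45]
```

```bash
python3 -m creep '[0.3,0,0,0.001,0,0,0, 0.3,0,0,0.002,0,0,0]'
python3 -m creep '[0.3,0,0,0.001,0,0,0, 0.3,0,0,0.0015,0,0,0]'
```

```text
time: 12.35
position: [417.9, 170.1, 8.2]
tool_rot: [-2.334, 2.101, -0.004]
wrist_force: [-3.6, -1.7, 16.5]
opening: 43.1
time: 12.55
position: [417.9, 170.0, 8.1]
tool_rot: [-2.334, 2.101, -0.005]
wrist_force: [-6.4, -1.6, 25.3]
opening: 42.8
```

```bash
python3 -m creep '[0.3,0,0,-0.0005,0,0,0, 0.75,0,0,-0.0005,0,0,0, 0.75,0,0,-0.0005,0,0,0, 0.75,0,0,-0.0005,0,0,0]'
python3 - <<'E'
from h import *
where(); cv2.imwrite('pics/w10.png',read_camera('wrist'))
E
```

```text
time: 12.95
position: [418.2, 170.1, 8.6]
tool_rot: [-2.334, 2.101, -0.005]
wrist_force: [0.4, 0.4, 0.2]
opening: 64.3
t 12.95 pos [418.2 170.1   8.6] slope [-245.7  346.9   19.1] F [0.4 0.4 0.2] Fs [0.3 0.5 0. ] open 64.3 q [ 0.22  0.44 -0.71  0.41 -0.   -1.45]
```

View pics/w10.png

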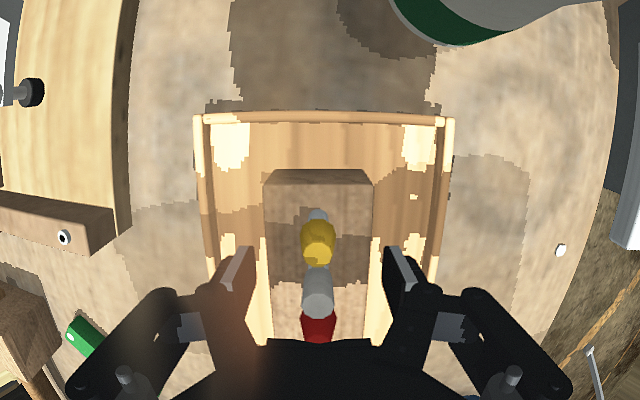

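```bash
python3 -m creep '[0.75,0,0,-0.01,0,0,0, 0.75,0,0,-0.03,0,0,0, 0.75,0,0,-0.055,0,0,0, 0.75,0,0,-0.085,0,0,0, 0.6,0,0,-0.12,0,0,0, 0.3,0,0,-0.16,0,0,0, 0,0,0,-0.2,0,0,0, 0,0,0,-0.24,0,0,0, 0,0,0,-0.28,0,0,0, 0,0,0,-0.31,0,0,0, 0,0,0,-0.31,0,0,0]'
python3 - <<'E'
from h import *
where(); 
for n in ['scene','wrist','top']: cv2.imwrite(f'pics/{n}11.png',read_camera(n))
for f in ([430,30,330],[430,-100,330],S([0,40,200]),S([0,40,102])): print(rel(f,slope_ori(-1)))
E
```

```text
time: 14.1
position: [418.9, 170.9, 323.5]
tool_rot: [-2.329, 2.096, -0.012]
wrist_force: [-0.1, -0.4, 0.2]
opening: 0.1
t 14.1 pos [418.9 170.9 323.5] slope [-87.8 347.9 291.5] F [-0.1 -0.4  0.2] Fs [ 0.1 -0.4  0.1] open 0.1 q [ 0.22  0.08 -0.26  1.21 -0.   -1.45]
(array([ 0.1409,  0.0013, -0.0115]), array([29.46,  5.7 , 21.46]))
(array([ 0.2702,  0.0149, -0.0114]), array([29.46,  5.7 , 21.46]))
(array([ 3.307e-01, -2.000e-04,  3.050e-02]), array([29.46,  5.7 , 21.46]))
(array([ 0.3489, -0.0454,  0.1155]), array([29.46,  5.7 , 21.46]))
```

View pics/wrist11.png

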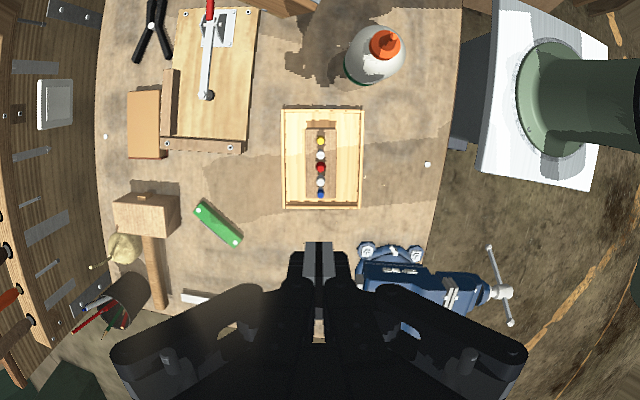

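View pics/scene11.png

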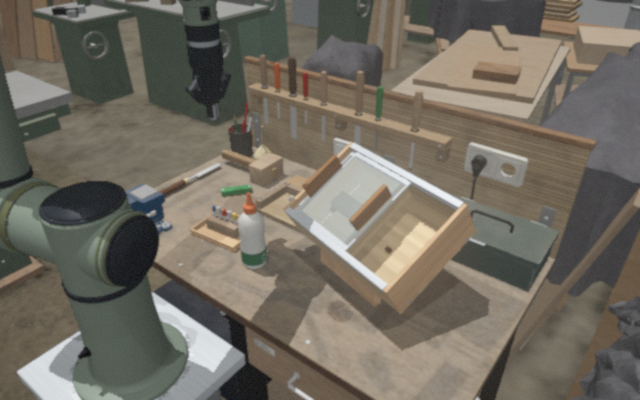

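```bash
python3 -m creep '[0,0.03,0,-0.004,2,0,2, 0,0.06,0.001,-0.008,5,1,4, 0,0.1,0.001,-0.011,8,1,6, 0,0.14,0.001,-0.011,11,2,8, 0,0.18,0.004,-0.011,14,3,10, 0,0.22,0.008,-0.011,18,3.5,13, 0,0.255,0.01,-0.005,22,4,16, 0,0.285,0.006,0.005,26,5,19, 0,0.31,0.003,0.018,29.5,5.7,21.5, 0,0.33,0,0.0305,29.5,5.7,21.5, 0,0.33,0,0.0305,29.5,5.7,21.5]'
python3 - <<'E'
from h import *
where(); 
print(rel(S([0,40,102]),slope_ori(-1)))
cv2.imwrite('pics/w12.png',read_camera('wrist'))
E
```

```text
time: 15.35
position: [449.1, -158.7, 284.6]
tool_rot: [-1.663, 2.215, -0.586]
wrist_force: [0.2, 0.2, -0.4]
opening: 0.0
t 15.35 pos [ 449.1 -158.7  284.6] slope [ -3.7  39.3 198. ] F [ 0.2  0.2 -0.4] Fs [-0.1  0.3 -0.4] open 0.0 q [-0.59 -0.22 -0.78  0.51  0.15 -1.84]
(array([-0.0008, -0.0042,  0.096 ]), array([ 0.28, -0.03, -0.26]))
```

View pics/w12.png

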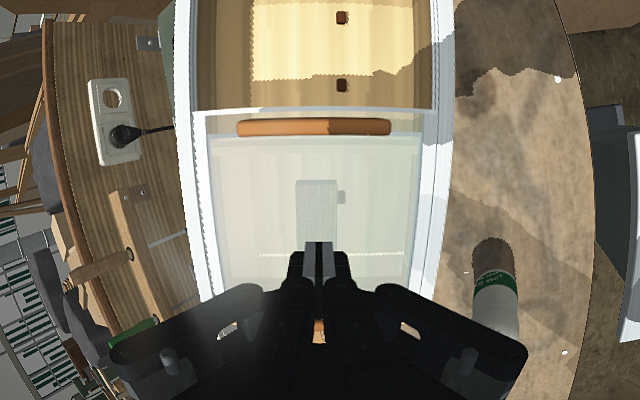

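Front pull is at about (314,127), fingers well to its left over the panel; descend and push.

```bash
python3 -m creep '[0,0,-0.002,0.03,0.2,0,-0.2, 0,0,-0.004,0.06,0.2,0,-0.2, 0,0,-0.0042,0.085,0.2,0,-0.2, 0,0,-0.0042,0.096,0.2,0,-0.2, 0,0,-0.0042,0.096,0.2,0,-0.2]'
python3 -c "
from h import *
where();print(rel(S([0,-125,102]),slope_ori(-1)))"
```

```text
time: 15.9
position: [498.5, -170.3, 202.5]
tool_rot: [-1.669, 2.209, -0.585]
wrist_force: [-0.6, -0.0, -0.8]
opening: 0.3
t 15.9 pos [ 498.5 -170.3  202.5] slope [ -0.9  41.7 101.6] F [-0.6 -0.  -0.8] Fs [-0.8 -0.2 -0.4] open 0.3 q [-0.55 -0.01 -0.85  0.24  0.14 -1.81]
(array([ 0.1667, -0.0007, -0.0008]), array([0.27, 0.14, 0.05]))
```

```bash
python3 -m creep '[0,0.01,0,0,0,0,0, 0,0.02,0,0,0,0,0, 0,0.03,0,0,0,0,0, 0,0.04,0,0,0,0,0, 0,0.05,0,0,0,0,0, 0,0.06,0,0,0,0,0, 0,0.072,0,0,0,0,0, 0,0.084,0,0,0,0,0, 0,0.096,0,0,0,0,0, 0,0.108,0,0,0,0,0, 0,0.12,0,0,0,0,0, 0,0.132,0,0,0,0,0]'
python3 -c "
from h import *
where();print(rel(S([0,-128,102]),slope_ori(-1)))"
```

```text
time: 17.1
position: [462.2, -298.2, 202.2]
tool_rot: [-1.669, 2.209, -0.585]
wrist_force: [1.8, 1.9, 0.0]
opening: 0.0
t 17.1 pos [ 462.2 -298.2  202.2] slope [ -0.8 -91.3 101.2] F [1.8 1.9 0. ] Fs [ 1.   2.3 -0.5] open 0.0 q [-0.86  0.06 -0.76  0.31  0.28 -2.09]
(array([ 0.0367, -0.0008, -0.0009]), array([0.27, 0.15, 0.05]))
```

```bash
python3 -m creep '[0,0.008,0,0,0,0,0, 0,0.016,0,0,0,0,0, 0,0.024,0,0,0,0,0, 0,0.032,0,0,0,0,0, 0,0.037,0,0,0,0,0]'
python3 -m creep '[0,0.003,0,0,0,0,0, 0,0.005,0,0,0,0,0]'
python3 -m creep '[0,0.002,0,0,0,0,0, 0,0.003,0,0,0,0,0]'
python3 -c "
from h import *
where();cv2.imwrite('pics/w13.png',read_camera('wrist'));cv2.imwrite('pics/s13.png',read_camera('scene'))"
```

```text
time: 17.6
position: [451.8, -334.5, 202.1]
tool_rot: [-1.669, 2.209, -0.585]
wrist_force: [1.2, 1.9, 2.0]
opening: 0.0
time: 17.8
position: [450.4, -339.6, 202.0]
tool_rot: [-1.669, 2.21, -0.585]
wrist_force: [0.2, 1.7, 0.7]
opening: -0.0
time: 18.0
position: [449.6, -342.2, 202.0]
tool_rot: [-1.669, 2.209, -0.584]
wrist_force: [1.3, 2.5, 2.0]
opening: 0.1
t 18.0 pos [ 449.6 -342.2  202. ] slope [  -1.  -137.1  101. ] F [1.3 2.5 2. ] Fs [1.5 2.8 1.4] open 0.1 q [-0.95  0.1  -0.71  0.34  0.32 -2.18]
```

View pics/w13.png

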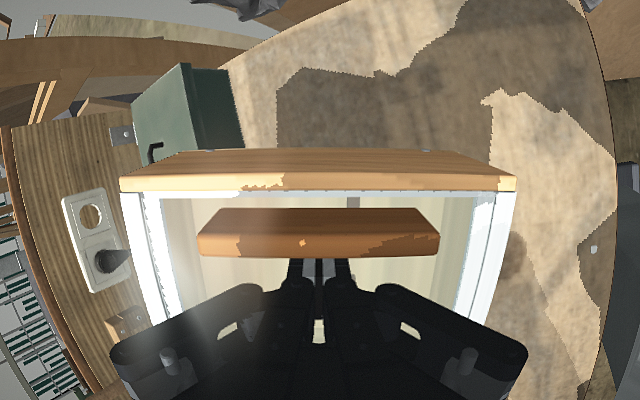

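```bash
python3 -m creep '[0,0.002,0,0,0,0,0, 0,0.002,0,0,0,0,0]'
python3 -m creep '[0,0.002,0,0,0,0,0, 0,0.002,0,0,0,0,0]'
python3 -m creep '[0,0.002,0,0,0,0,0, 0,0.002,0,0,0,0,0]'
python3 -c "
from h import *
where()"
```

```text
time: 18.3
position: [449.6, -342.2, 201.9]
tool_rot: [-1.669, 2.205, -0.581]
wrist_force: [1.6, 6.6, 3.8]
opening: 0.2
time: 18.5
position: [449.6, -342.1, 202.0]
tool_rot: [-1.669, 2.201, -0.577]
wrist_force: [0.9, 7.9, 5.7]
opening: 0.0
time: 18.7
position: [449.6, -342.1, 202.0]
tool_rot: [-1.669, 2.197, -0.574]
wrist_force: [1.4, 8.2, 4.5]
opening: -0.2
t 18.7 pos [ 449.6 -342.1  202. ] slope [  -1.  -136.9  101. ] F [1.4 8.2 4.5] Fs [1.4 8.3 4.4] open -0.2 q [-0.96  0.1  -0.71  0.35  0.33 -2.19]
```

```bash
python3 -m creep '[0,-0.008,0,0,0,0,0, 0,-0.02,0,0,0,0,0, 0,-0.025,0,-0.03,0,0,0, 0,-0.04,0,-0.07,0,0,0, 0,-0.07,0,-0.11,0,0,0, 0,-0.1,0,-0.13,0,0,0, 0,-0.14,0,-0.14,0,0,0, 0,-0.18,0,-0.14,0,0,0, 0,-0.18,0,-0.14,0,0,0]'
python3 - <<'E'
from ov import *
where()
L=[(box((-55,55),(-161,-149),125),(0,0,255)),(box((-55,55),(161,149),125),(0,0,255)),(box((-120,120),(-180,180),89),(255,255,0))]
for cam in ['top','scene','wrist']:
    im=read_camera(cam); cv2.imwrite(f'pics/{cam}14.png',ov(cam,im,L))
im=cv2.imread('pics/top14.png');cv2.imwrite('pics/top14z.png',cv2.resize(im[120:260,190:460],(800,415)))
im=cv2.imread('pics/scene14.png');cv2.imwrite('pics/scene14z.png',cv2.resize(im[130:330,180:490],(775,500)))
E
```

```text
time: 19.6
position: [430.3, -146.5, 326.3]
tool_rot: [-1.676, 2.188, -0.574]
wrist_force: [-0.5, 0.3, 0.1]
opening: -0.4
t 19.6 pos [ 430.3 -146.5  326.3] slope [ -1.5  45.8 244.8] F [-0.5  0.3  0.1] Fs [-0.4  0.1  0.4] open -0.4 q [-0.62 -0.3  -0.73  0.65  0.19 -1.88]
```

View pics/top14z.png

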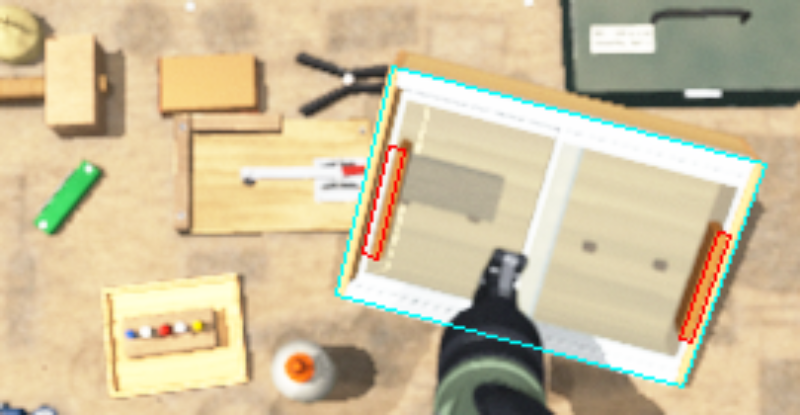

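View pics/scene14z.png

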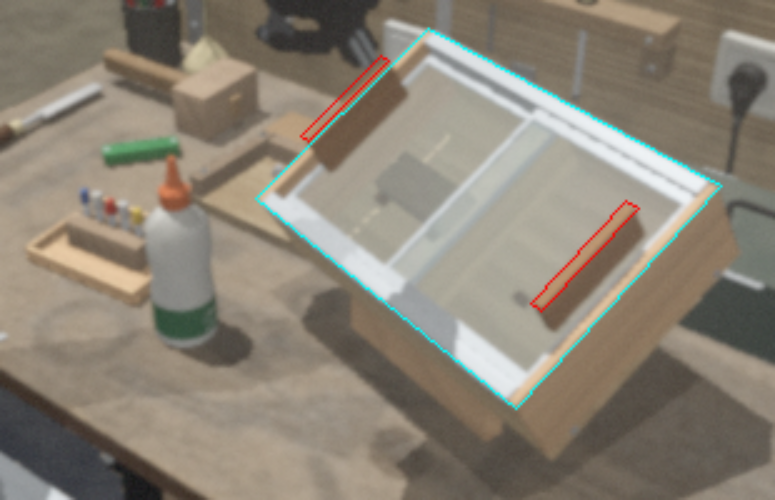

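View pics/wrist14.png

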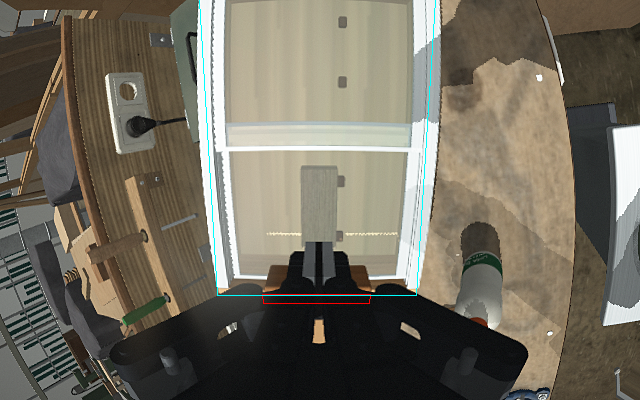

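```bash
python3 -c "
from h import *
print(rel(S([0,105,102]),slope_ori(-1)))"
```

```text
(array([-0.0618, -0.0017,  0.1428]), array([0.15, 0.88, 0.18]))
```

```bash
python3 -m creep '[0,-0.03,0,0,0,0.5,0, 0,-0.058,-0.001,0.02,0.1,0.9,0.2, 0,-0.0618,-0.0017,0.05,0.1,0.9,0.2, 0,-0.0618,-0.0017,0.085,0.1,0.9,0.2, 0,-0.0618,-0.0017,0.115,0.1,0.9,0.2, 0,-0.0618,-0.0017,0.135,0.1,0.9,0.2, 0,-0.0618,-0.0017,0.1428,0.1,0.9,0.2, 0,-0.0618,-0.0017,0.1428,0.1,0.9,0.2]'
python3 -m creep '[0,-0.008,0,0,0,0,0, 0,-0.016,0,0,0,0,0, 0,-0.022,0,0,0,0,0, 0,-0.024,0,0,0,0,0]'
python3 -c "
from h import *
where()"
```

```text
time: 20.55
position: [515.7, -110.8, 201.8]
tool_rot: [-1.665, 2.214, -0.588]
wrist_force: [-0.0, -0.1, 1.4]
opening: 0.0
time: 20.95
position: [522.9, -86.8, 202.7]
tool_rot: [-1.665, 2.211, -0.59]
wrist_force: [-0.2, -0.7, -0.3]
opening: 0.4
t 20.95 pos [522.9 -86.8 202.7] slope [ -0.4 128.6 101.5] F [-0.2 -0.7 -0.3] Fs [-0.1 -0.7 -0.2] open 0.4 q [-0.31 -0.01 -0.84  0.21  0.02 -1.6 ]
```

```bash
python3 -m creep '[0,-0.003,0,0,0,0,0, 0,-0.005,0,0,0,0,0]'
python3 -m creep '[0,-0.002,0,0,0,0,0, 0,-0.003,0,0,0,0,0]'
python3 -m creep '[0,-0.002,0,0,0,0,0, 0,-0.003,0,0,0,0,0]'
python3 -c "
from h import *
where()"
```

```text
time: 21.15
position: [524.3, -81.9, 203.1]
tool_rot: [-1.666, 2.211, -0.591]
wrist_force: [-1.8, -2.2, 0.2]
opening: 0.1
time: 21.35
position: [525.2, -79.0, 203.2]
tool_rot: [-1.666, 2.211, -0.592]
wrist_force: [-1.1, -1.5, 1.1]
opening: 0.0
time: 21.55
position: [525.7, -76.8, 203.2]
tool_rot: [-1.665, 2.213, -0.594]
wrist_force: [-2.4, -6.5, 1.6]
opening: 0.0
t 21.55 pos [525.7 -76.8 203.2] slope [-1.000e-01  1.390e+02  1.019e+02] F [-2.4 -6.5  1.6] Fs [ 0.4 -6.9  1.7] open 0.0 q [-0.28 -0.01 -0.84  0.21 -0.   -1.57]
```

```bash
python3 -m creep '[0,-0.002,0,0,0,0,0, 0,-0.002,0,0,0,0,0]'
python3 -m creep '[0,0.008,0,0,0,0,0, 0,0.02,0,0,0,0,0, 0,0.025,0,-0.03,0,0,0, 0,0.03,0,-0.07,0,0,0, 0,0.04,0,-0.11,0,0,0, 0,0.06,0,-0.15,0,0,0, 0,0.06,0,-0.18,0,0,0, 0,0.06,0,-0.2,0,0,0, 0,0.06,0,-0.2,0,0,0]'
python3 - <<'E'
from ov import *
where()
L=[(box((-55,55),(-161,-149),125),(0,0,255)),(box((-55,55),(161,149),125),(0,0,255))]
for cam in ['top','scene','wrist']:
    im=read_camera(cam); cv2.imwrite(f'pics/{cam}15.png',ov(cam,im,L) if cam!='top' else im)
im=cv2.imread('pics/top15.png');cv2.imwrite('pics/top15z.png',cv2.resize(im[120:260,190:460],(800,415)))
E
```

```text
time: 21.75
position: [525.7, -76.9, 203.2]
tool_rot: [-1.665, 2.218, -0.599]
wrist_force: [-4.2, -6.5, 3.0]
opening: 0.3
time: 22.65
position: [414.2, -105.6, 380.4]
tool_rot: [-1.662, 2.214, -0.605]
wrist_force: [-0.3, 0.5, 0.0]
opening: -0.5
t 22.65 pos [ 414.2 -105.6  380.4] slope [  2.4  80.7 305.1] F [-0.3  0.5  0. ] Fs [-0.4  0.4  0.2] open -0.5 q [-0.49 -0.39 -0.65  0.8   0.1  -1.76]
```

View pics/top15z.png

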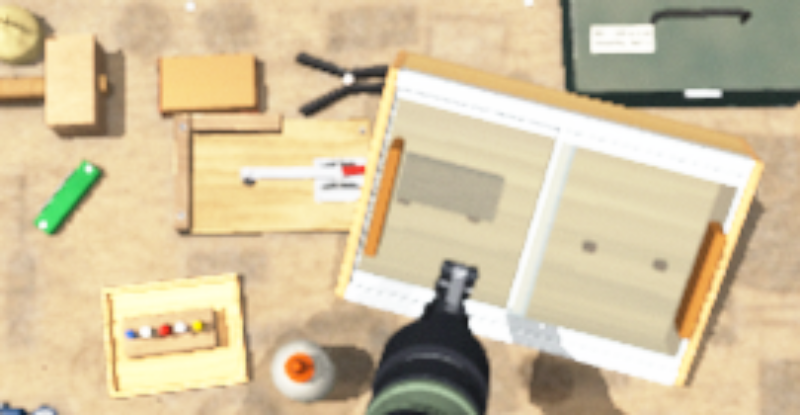

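View pics/scene15.png

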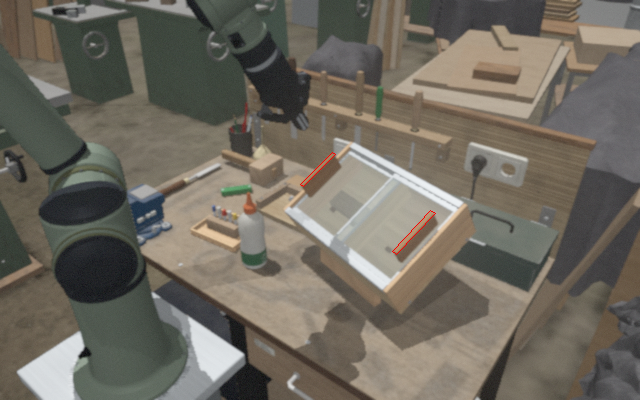

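```bash
python3 -c "
from h import *
where(); print(finish_job())"
```

```text
t 22.8 pos [ 413.5 -105.   376. ] slope [ -0.4  81.1 301.6] F [-0.   0.6  0.3] Fs [0.  0.5 0.3] open 0.1 q [-0.49 -0.39 -0.65  0.79  0.1  -1.75]
the job is handed in; nothing more can be done
None
```

The router-bit block is in the tray and both doors are shut. I handed the job in at 22.8 s of the 67 s allowed; no verdict was reported.

**What I did:**
- I pushed the front (right) door left by its pull to about 132 mm open, which also pushed the rear door nearly home.
- I gripped the block across its 44 mm width and lifted it straight out of the slope. I then set it upright in the tray and lowered it in 1–2 mm steps until it seated, at about 25 N.
- I pushed the front door to its right end and the rear door, still a few mm open, to its left end. Each stopped solidly at about 7–8 N.

**Last checks:**
- **Doors:** the finger positions at the two end stops were within 2 mm of what the shut positions should give. The scene view with the shut positions drawn in shows both pulls in place.
- **Block:** it stands upright in the tray, within a few mm of the middle.
- **Left alone:** in the pictures the plain block is still in the left compartment, and the glue bottle and hex keys look undisturbed. I judged these by eye and did not measure them.
- **Robot:** it is clear of everything, with wrist force near zero.

**Disagreement:** the wrist camera and the fixed cameras placed the tray up to about 7 mm apart. I aimed between the two, closer to the wrist camera, well inside the tolerance.

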